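# Drop the comb cover between the fins of the workshop rack and bolt it

### The arm

A 6-joint arm with a two-finger parallel gripper is mounted at the origin on the work surface. World frame = base frame: x ahead of the robot, y to its left, z up, the work surface at z = 0. Lengths are in m, angles in rad, forces in N, time in s.
With the tool pointing down it reaches from about 0.375 to 0.9 m from the base axis. Payload 3.1 kg.
Tool frame: the origin (TCP) lies midway between the tips of the shut fingers; the grasp point (between the pads) lies grip_point_offset behind it (grip_point_offset is the distance from the TCP to the grasp point, in m); y points along the fingers, z is the direction in which the jaws open and shut, and the axes are right-handed (so a half turn about y gives the same grasp; the last joint's range is limited). The gripper opens to 87 mm and grips with 3 to 60 N. Pads are 19 mm wide; open, the fingers measure 117 mm over their backs; the gripper's body (75 mm by 190 mm) begins 51 mm behind the grasp point.
Start: joints at [-1.502, 0.527, 1.433, -0, 1.181, -0.178], TCP at [0.153, -0.606, 0.223] pointing down, gripper open.
Joint ranges: [-3.08, 3.08], [-0.75, 2.2], [0.22, 2.44], [-1.43, 4.57], [0, 2.65], [-2.85, 2.85]. Speed limits (rad/s): [2.79, 2.79, 3.14, 3.14, 3.14, 3.14].

### API

Orientations are given as a unit quaternion [x, y, z, w].
In Python, from rig import * gives the robot as it stands.
- The arm moves only by the tool jog_arm, never from a script. Its argument "increments" is a list that holds one entry, the list of rows, each a list of 7 numbers: the turn, a rotation vector about the world's x, y, z in degrees, then the shift along the world's x, y, z in m, then the closure, from -1 (fully open) to 1 (shut), so that 0 is half open. In form: [[[rx, ry, rz, x, y, z, jaw], ...]]. A call has 1 to 8 rows; each row is the pose to reach, as a shift and turn from the pose measured when the call began; what a row does not reach only later rows make up. A row lasts 1/10 s, in which the tool goes at most 50 mm and 8.59 degrees, less where a joint would pass 70% of its speed; a pose out of reach is approached as far as the arm can. A call with a gripper value outside its range is refused whole. The fingers move at their own pace and stop on an object; "squeeze" is the grip in N (left out, the last holds). Time passes only in rows, so rows that repeat a pose let the fingers close. It gives the time, the measured TCP pose, the force and the opening at its end, in the units of the state.
- get_obs(): the state, without advancing time (a new reading comes with each control period).
- camera(name): name is "scene" or "top"; returns the picture (384x512x3 uint8, red, green, blue); there is no depth.
- camera_info(name): a dict with "K" (3x3 intrinsics, pixels), "R" (3x3) and "t" (3): a world point X has camera coordinates R X + t. Camera axes: x right, y down, z forward; pixel columns grow to the right and rows downward; lengths in m; the calibration is good to about 2 mm. A picture is of the moment at which its call begins. camera_info takes no time and is no camera call.
- hand_in(): hands the job in, once; it reports no verdict.
The state is a dict: "time": time; "q": joint angles; "joint_velocities": joint speeds; "joint_torque": joint torques, N m; "position": TCP position; "tool_rot": TCP orientation; "ft_force": force on the tool from outside, world axes, zero at the start; "moment": the same for the moment, N m; "grip_width": finger opening in m.
Only numpy, scipy, OpenCV 4.12 (cv2) and the standard library are available. Lean on these libraries where they do the work, as an engineer would, in place of code of your own. Each camera call takes 0.05 s, during which the arm holds its last target.

### The job

The plywood comb cover is lying on top of the fins of the strip rack instead of between them. Without lifting it and without shoving it hard, slide it gently along the rack, feeling for the place where its fins drop in between the rack's fins and it sits fully home, flush with the rack's walls. Then push the bolt all the way over the cover's edge to lock it, and leave the other things on the bench alone.

Things in the scene. Friction and masses are not known exactly. Their poses are not given: they have to be found in the camera images.
- rack: Open plywood trough fixed to the bench, outside 128 mm (x) by 200 mm (y), walls 13 mm thick, 48 mm high; inside 102.5 by 174 mm. Origin: centre of its underside, on the bench; z up. Outside its -x wall, at y = +45 mm, a block reaching to x = -110 mm carries the bolt between two steel guides 10 mm higher than the wall.
- fin_level (a point): Centre of the rack, 36 mm above the bench, level with the tops of its five fins: aluminium, parallel to the rack's x, 14.5 mm thick, 32 mm apart centre to centre. The fin block's place along y is not measured: its middle fin is -1 to +12 mm from this point in the rack's y. The cover drops in where its own y equals the middle fin's (play 1.7 mm each way): feel for it.
- cover: Loose plywood comb cover, 0.29 to 0.47 kg: plate 100 (x) by 140 (y) by 12 mm, four fins below along x, 14 mm thick, 20 mm deep, at y = -48, -16, 16, 48 mm. Origin: centre of the plate's underside. It starts on the fin tops, underside 56 mm above the bench, at y = -9 to -14 mm in the rack, axes parallel to the rack's. The long walls guide it: it slides only along the rack's y, with 1 to 5 N.
- handle_top (a point): Centre of the top of the cover's wooden handle batten, 70 mm (x) by 18 mm (y) by 40 mm high, standing on the middle of the plate. The drop-in place is 8 to 26 mm away towards the rack's +y. There the cover falls 20 mm by its weight (batten top from 108 to 88 mm above the bench, plate top flush with the walls at 48 mm) and locks sideways. Over 25 N on the cover is a shove.
- bolt (a joint): Steel slide bolt on the rack's -x side, in m: 0 fully open, 0.027 fully in, moving along the rack's +x; starts at 0 to 0.005. 24 mm wide, 10 mm thick, underside 50 mm above the bench; needs about 2 N and stays where left. Fully in it reaches 22 mm over a seated cover; a cover that is not down blocks it.
- bolt_knob (a point): Centre of the top of the bolt's upright round brass knob, which moves with the bolt, 90 mm above the bench; 18 mm in diameter from 68 to 90 mm above the bench, on a 10 mm stem below that. Axes as the rack's.
- screwdriver: Screwdriver lying beside the rack's far long side, to be left alone.
- sanding_block: Cork-faced sanding block, 70 x 50 x 34 mm, lying off the rack's +y end, to be left alone. Origin: centre of its underside.
- polish_jar: Amber glass jar, 60 mm diameter, 70 mm tall, standing off the rack's -y end, to be left alone and upright. Origin: centre of its underside.
Not all that is in view belongs to the job. What is shaped like the cover but orange or purple is not meant.

How it is judged:
On the way, in this order (a step that is already met when the one before it is completed fails the run):
1. the cover's fins have dropped between the rack's fins and it sits home (z of cover in the frame of rack below 0.0385 m and angle between cover's own z axis and vertical below 0.04 rad and value of joint bolt below 0.012 m), for 0.2 s.
2. the bolt is pushed in over the seated cover (value of joint bolt above 0.023 m), for 0.1 s.
At the end, for the whole second after the job is handed in: The cover lies still in the rack, level within 0.04 rad and home: its plate's underside within 2.5 mm of the fin tops (36 mm above the bench), and the bolt is pushed in by at least 23 of its 27 mm (z of cover in the frame of rack between 0.033 and 0.0385 m and horizontal distance between cover and rack below 0.018 m and angle between cover's own z axis and vertical below 0.04 rad and linear speed of cover below 0.02 m/s and value of joint bolt above 0.023 m); the robot touches nothing.
It fails at once if the cover was lifted (plate underside more than 12 mm above where it rode on the fin tops) (z of cover in the frame of rack above 0.068 m).
It fails at once if the cover was shoved with more than 25 N (contact force between any of the fingers, the arm and cover above 25 N).
It fails at once if the screwdriver, sanding block or jar was moved more than 30 mm or the jar tipped (distance of any of screwdriver, sanding_block, polish_jar from where it was at the start of the episode above 0.03 m or angle between polish_jar's own z axis and vertical above 0.5 rad).
It also fails if it takes over 42 s, if anything falls off the work surface, if the arm or the gripper's body presses on something with over 40 N, if the wrist force passes 120 N, or if a joint passes its speed limit or range.

## Working session

There is one attempt and no reset: what is moved stays moved. The work goes in short steps, Python scripts to look and compute and a tool call to move; the robot and the scene stay as the last step left them, time stands still between calls to the robot, and variables do not carry over. Pictures are saved under pics/ and viewed, and the job is handed in when it is done.

Besides the shell and the picture viewer there is one more tool, called after ">>>" as name([rows], argument=value, ...), one row to a line, values as JSON. jog_arm: Moves the arm, as the interface text tells. Its arguments: {"type":"object","properties":{"increments":{"type":"array","items":{"type":"array","items":{"type":"array","items":{"type":"number"}}}},"squeeze":{"type":"number"}},"required":["increments"]}

```bash
mkdir -p pics
python3 - <<'E'
from rig import *
import cv2
for n in ["scene","top"]:
    im=camera(n); cv2.imwrite(f"pics/{n}0.png",cv2.cvtColor(im,cv2.COLOR_RGB2BGR))
    c=camera_info(n); print(n,c)
o=get_obs(); print(o)
import rig; print([x for x in dir(rig) if x[0]!='_'])
E
```

```text
scene {'K': array([[356.76899528,   0.        , 256.4338037 ],
       [  0.        , 356.76899528, 194.06609329],
       [  0.        ,   0.        ,   1.        ]]), 'R': array([[ 0.23032132,  0.97304721,  0.01145521],
       [ 0.62943169, -0.13998893, -0.7643421 ],
       [-0.74213734,  0.18325455, -0.64470919]]), 't': array([-0.16243759, -0.23162719,  1.24842568])}
top {'K': array([[374.74615068,   0.        , 254.11579672],
       [  0.        , 374.74615068, 188.64738   ],
       [  0.        ,   0.        ,   1.        ]]), 'R': array([[-0.00692545, -0.99941335,  0.03354101],
       [-0.99529055,  0.00364592, -0.09686805],
       [ 0.09668893, -0.0340539 , -0.99473191]]), 't': array([0.01473576, 0.52184681, 0.85279243])}
{'time': 0.1, 'q': array([-1.50250157e+00,  5.28383852e-01,  1.43376029e+00,  9.74970021e-07,
        1.18138309e+00, -1.78511179e-01]), 'joint_velocities': array([ 0.00139084, -0.0024821 , -0.00173805, -0.00083284, -0.00029389,
        0.00017871]), 'joint_torque': array([-3.71576725e-04, -4.40984201e+01, -1.77150983e+01,  6.35891128e-02,
        5.34098223e-02, -3.52409643e-05]), 'position': array([ 0.15266965, -0.60539936,  0.22166735]), 'tool_rot': array([-0.08699961,  0.7024122 , -0.70104636,  0.0870756 ]), 'ft_force': array([-0.48009525, -0.80708589, -0.00362712]), 'moment': array([ 0.0428482 , -0.05363008, -0.02459254]), 'grip_width': 0.08694996961077987}
['Unreachable', 'camera', 'camera_info', 'get_obs', 'grip_point_offset', 'hand_in']
```

View pics/scene0.png

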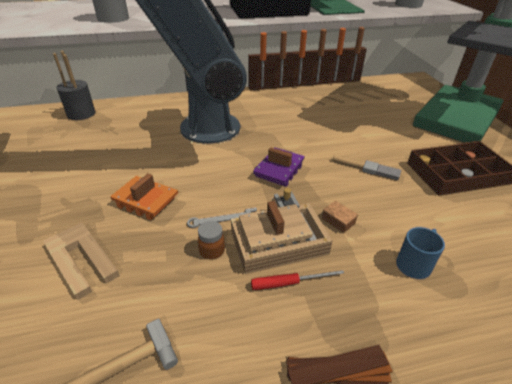

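View pics/top0.png

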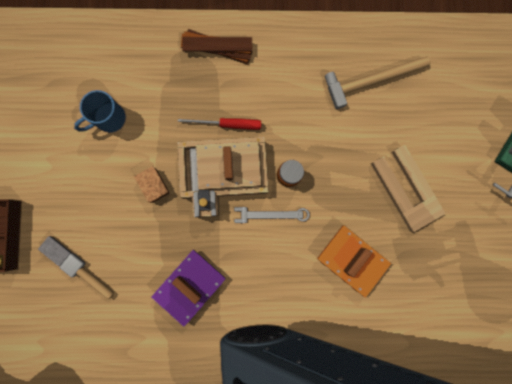

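Run:
```python
import cv2
a=cv2.imread("pics/top0.png")[100:240,120:320]; cv2.imwrite("pics/t0z.png",cv2.resize(a,(800,560),interpolation=cv2.INTER_CUBIC))
a=cv2.imread("pics/scene0.png")[170:280,180:370]; cv2.imwrite("pics/s0z.png",cv2.resize(a,(798,462),interpolation=cv2.INTER_CUBIC))
```

```text
(no output)
```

View pics/t0z.png

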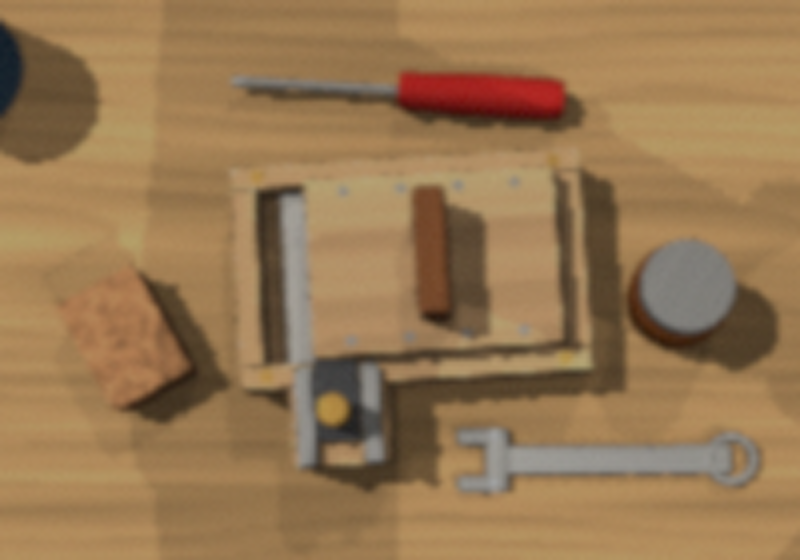

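View pics/s0z.png

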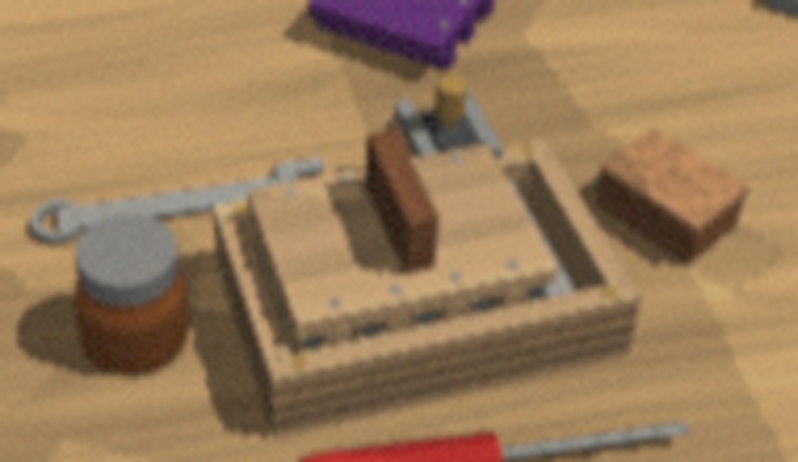

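```bash
cat > h.py <<'E'
import numpy as np
from rig import camera_info
def ray(n,u,v,z):
    c=camera_info(n); R=np.array(c["R"]); t=np.array(c["t"])
    o=-R.T@t; d=R.T@np.linalg.inv(c["K"])@[u,v,1]
    return o+d*(z-o[2])/d[2]
def proj(n,X):
    c=camera_info(n); p=c["K"]@(np.array(c["R"])@X+c["t"]); return p[:2]/p[2]
E
python3 - <<'E'
from h import *
import cv2
f=lambda x,y:(x/4-.375+120,y/4-.375+100)
P=np.array([ray("top",*f(*p),.048) for p in [(232,172),(577,150),(591,368),(245,388)]])
print(P); print(P.mean(0)); 
for i in range(4): d=P[(i+1)%4]-P[i]; print(np.linalg.norm(d),np.degrees(np.arctan2(d[1],d[0])))
im=cv2.imread("pics/top0.png"); hsv=cv2.cvtColor(im,cv2.COLOR_BGR2HSV)
# batten: reddish brown
for nm,n in [("t","top"),("s","scene")]:
    im=cv2.imread(f"pics/{n}0.png"); hsv=cv2.cvtColor(im,cv2.COLOR_BGR2HSV)
    box=(165,255,130,215) if n=="top" else (255,310,185,245)
    for name,lo,hi in [("batten",(3,120,50),(13,255,170)),("knob",(18,150,100),(28,255,255))]:
        m=cv2.inRange(hsv,lo,hi); k=np.zeros_like(m); a,b,c,d=box; k[c:d,a:b]=m[c:d,a:b]
        nn,l,st,ce=cv2.connectedComponentsWithStats(k)
        for i in range(1,nn):
            if st[i,4]>8:
                cs,_=cv2.findContours((l==i).astype(np.uint8),0,2)
                print(n,name,st[i],ce[i],cv2.minAreaRect(cs[0]),ray(n,*ce[i],.108 if name=="batten" else .09))
E
```

```text
[[ 0.62635106  0.18749679  0.048     ]
 [ 0.63940177 -0.01067327  0.048     ]
 [ 0.51275291 -0.01747473  0.048     ]
 [ 0.5021713   0.17861245  0.048     ]]
[0.57016926 0.08449031 0.048     ]
0.1985993302804464 -86.23216348131625
0.12683135429167075 -176.92598006744458
0.19637249132835083 93.08890300169804
0.12449716441806923 4.092205772848826
top batten [224 147   9  32 247] [227.64777328 163.16194332] ((228.0, 162.5), (31.0, 8.0), 90.0) [0.56858568 0.07081889 0.108     ]
top knob [200 199   7   7  37] [203.18918919 202.24324324] ((203.25001525878906, 202.25001525878906), (6.363960266113281, 5.656853675842285), 45.0) [0.48662724 0.12400244 0.09      ]
scene batten [268 201  16  33 262] [275.94656489 216.36259542] ((275.4097900390625, 216.76547241210938), (32.88248062133789, 11.846308708190918), 68.96248626708984) [0.58926176 0.06857027 0.108     ]
```

Run:
```python
from h import *
from rig import *
from scipy.spatial.transform import Rotation as Ro
print("gpo",grip_point_offset)
o=get_obs(); print(Ro.from_quat(o["tool_rot"]).as_matrix().round(3))
c=camera_info("top"); print("cam",-np.array(c["R"]).T@c["t"])
f=lambda x,y:(x/4-.375+120,y/4-.375+100)
th=np.radians(3.6);ex=np.array([np.cos(th),np.sin(th)]);ey=np.array([-ex[1],ex[0]]);C=np.array([.570,.0845])
def rk(n,u,v,z): d=ray(n,u,v,z)[:2]-C; return (d@ex*1e3,d@ey*1e3)
for p in [(282,195),(286,270),(290,355)]: print("fin",rk("top",*f(*p),.036))
for p in [(302,180),(554,166),(564,345),(313,357)]: print("plate",rk("top",*f(*p),.068))
# batten top corners
for p in [(414,187),(440,186),(449,314),(424,317)]: print("bat",rk("top",*f(*p),.108))
for p in [(373,137),(393,132),(435,207),(410,222)]: print("bat s",rk("scene",p[0]/4.2-.38+180,p[1]/4.2-.38+170,.108))
for p in [(452,85)]: print("knob s",rk("scene",p[0]/4.2-.38+180,p[1]/4.2-.38+170,.09))
print("knob t",rk("top",203.2,202.2,.09))
```

```text
gpo 0.0187
[[-0.97  -0.     0.244]
 [-0.244  0.002 -0.97 ]
 [-0.    -1.    -0.002]]
cam [0.43703566 0.04186542 0.89835588]
fin (np.float64(50.13131894608345), np.float64(73.00536364675982))
fin (np.float64(6.010170967841301), np.float64(73.05479689158304))
fin (np.float64(-43.46615026844952), np.float64(73.41481282943143))
plate (np.float64(51.06948435968745), np.float64(57.44652228973654))
plate (np.float64(50.251655295493926), np.float64(-84.17972198250524))
plate (np.float64(-51.37927182868842), np.float64(-82.56751776097325))
plate (np.float64(-48.830889021690375), np.float64(56.829810250341076))
bat (np.float64(34.57214498826582), np.float64(-6.216738743584907))
bat (np.float64(34.24600518119525), np.float64(-20.096518375332717))
bat (np.float64(-34.89170225550444), np.float64(-20.48048296234545))
bat (np.float64(-35.623802562398375), np.float64(-7.1743702273751575))
bat s (np.float64(-29.00598340601589), np.float64(-18.148489331139924))
bat s (np.float64(-29.847894616910402), np.float64(-6.736114795282742))
bat s (np.float64(29.755783777770482), np.float64(-5.0515514894328275))
bat s (np.float64(36.282544060176676), np.float64(-20.596338620269176))
knob s (np.float64(-77.99768230789077), np.float64(46.008599136068966))
knob t (np.float64(-80.63644440570546), np.float64(44.631125351920566))
```

>>> jog_arm([
  [[0,0,-2,0.026,0.042,0,-1],[0,0,-4,0.052,0.084,0,-1],[0,0,-6,0.078,0.126,0,-0.5],[0,0,-8,0.104,0.169,0,-0.2],[0,0,-10.5,0.13,0.211,0,0],[0,0,-10.5,0.156,0.253,0,0.2],[0,0,-10.5,0.182,0.295,0,0.2],[0,0,-10.5,0.209,0.338,0,0.2]],
])

```text
time: 0.9
position: [0.3618, -0.2662, 0.2216]
tool_rot: [-0.022, 0.708, -0.706, 0.022]
ft_force: [1.8, -0.2, 0.2]
grip_width: 0.0473
```

>>> jog_arm([
  [[0,0,0,0.026,0.042,0,0.1],[0,0,0,0.052,0.084,0,0.1],[0,0,0,0.078,0.126,0,0.1],[0,0,0,0.104,0.169,0,0.1],[0,0,0,0.13,0.211,0,0.1],[0,0,0,0.157,0.253,0,0.1],[0,0,0,0.183,0.295,0,0.1],[0,0,0,0.209,0.337,-0.03,0.1]],
])

```text
time: 1.7
position: [0.5711, 0.0675, 0.1982]
tool_rot: [-0.02, 0.707, -0.706, 0.026]
ft_force: [0.6, -1.0, 0.5]
grip_width: 0.0392
```

>>> jog_arm([
  [[0,0,0,0,0,-0.02,0.1],[0,0,0,0,0,-0.04,0.1],[0,0,0,0,0,-0.055,0.1],[0,0,0,0,0,-0.055,0.1]],
])

```text
time: 2.1
position: [0.5689, 0.0679, 0.1406]
tool_rot: [-0.022, 0.707, -0.706, 0.024]
ft_force: [0.5, -0.4, 0.4]
grip_width: 0.0393
```

Run:
```python
from rig import *
import cv2,numpy as np
from scipy.spatial.transform import Rotation as Ro
o=get_obs(); print(o["time"],o["position"],o["ft_force"],o["grip_width"]);M=Ro.from_quat(o["tool_rot"]).as_matrix();print(np.degrees(np.arctan2(M[1,2],M[0,2])),M[:,1])
for n,(a,b,c,d) in {"top":(120,320,100,240),"scene":(180,370,130,270)}.items():
    im=cv2.cvtColor(camera(n),cv2.COLOR_RGB2BGR)[c:d,a:b]
    cv2.imwrite(f"pics/{n}1.png",cv2.resize(im,None,fx=4,fy=4,interpolation=cv2.INTER_CUBIC))
```

```text
2.1 [0.56892915 0.06787438 0.14063914] [ 0.53671739 -0.42457631  0.35125386] 0.03929479407239598
-86.30212823279214 [ 0.00254239  0.00210147 -0.99999456]
```

View pics/scene1.png

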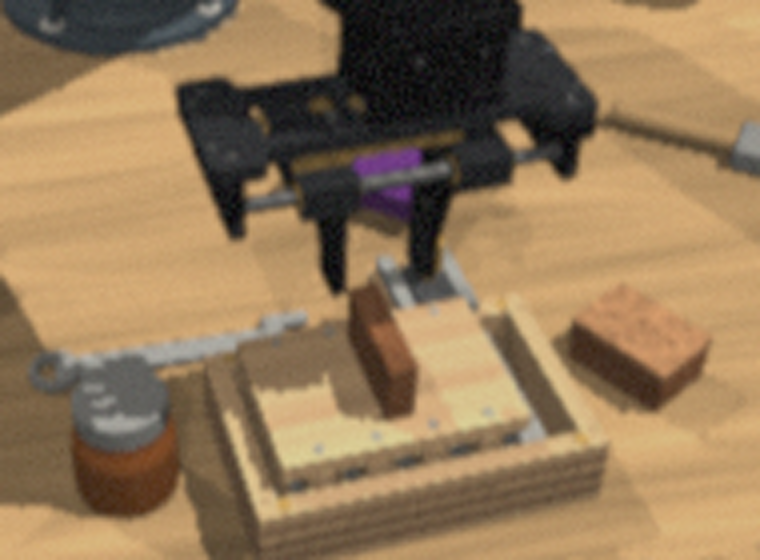

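View pics/top1.png

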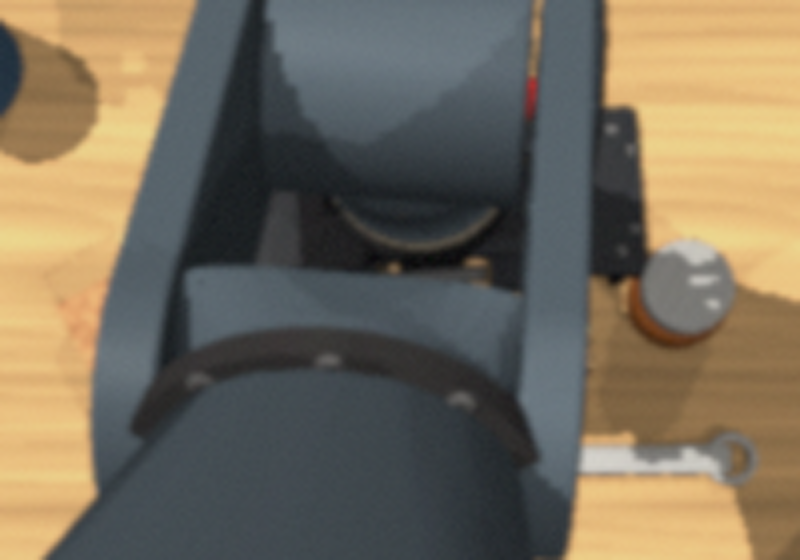

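>>> jog_arm([
  [[0,0,0,0.001,0.001,-0.02,0.1],[0,0,0,0.001,0.003,-0.04,0.1],[0,0,0,0.001,0.003,-0.055,0.1],[0,0,0,0.001,0.003,-0.063,0.2],[0,0,0,0.001,0.003,-0.063,0.3],[0,0,0,0.001,0.003,-0.063,0.3]],
])

```text
time: 2.8
position: [0.5728, 0.0703, 0.0809]
tool_rot: [-0.019, 0.707, -0.706, 0.026]
ft_force: [0.5, -0.2, 0.3]
grip_width: 0.0314
```

```bash
cat > look.py <<'E'
import sys
from rig import *
import cv2
o=get_obs(); print(o["time"],o["position"].round(4),o["ft_force"].round(2),o["grip_width"])
im=cv2.cvtColor(camera("scene"),cv2.COLOR_RGB2BGR)[150:280,190:350]
cv2.imwrite(f"pics/{sys.argv[1]}.png",cv2.resize(im,None,fx=4.5,fy=4.5,interpolation=cv2.INTER_CUBIC))
E
python3 look.py s2
```

```text
2.8 [0.5728 0.0703 0.0809] [ 0.48 -0.15  0.31] 0.031375764217558305
```

View pics/s2.png

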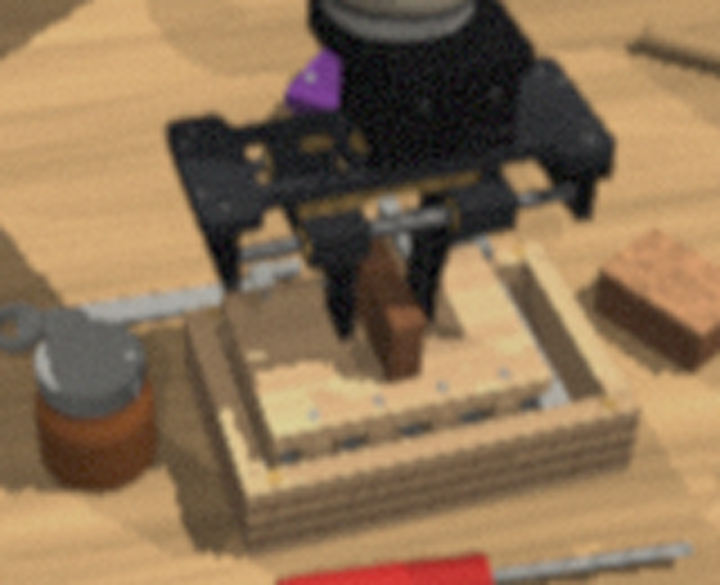

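>>> jog_arm([
  [[0,0,0,0,0.001,-0.001,0.3],[0,0,0,0,0.002,-0.002,0.3],[0,0,0,0,0.003,-0.002,0.3],[0,0,0,0,0.004,-0.002,0.3]],
])

```text
time: 3.25
position: [0.5729, 0.0745, 0.0793]
tool_rot: [-0.019, 0.707, -0.706, 0.026]
ft_force: [-0.2, 0.7, 0.1]
grip_width: 0.0305
```

>>> jog_arm([
  [[0,0,0,0,0.001,0,0.3],[0,0,0,0,0.002,0,0.3],[0,0,0,0,0.003,0,0.3],[0,0,0,0,0.003,0,0.3]],
])

```text
time: 3.65
position: [0.5729, 0.0776, 0.0792]
tool_rot: [-0.019, 0.707, -0.706, 0.026]
ft_force: [-0.0, 0.1, 0.1]
grip_width: 0.0301
```

>>> jog_arm([
  [[0,0,0,0,0.001,0,0.3],[0,0,0,0,0.002,0,0.3],[0,0,0,0,0.003,0,0.3]],
])

```text
time: 3.95
position: [0.5729, 0.0802, 0.0792]
tool_rot: [-0.019, 0.707, -0.707, 0.026]
ft_force: [0.4, -1.8, 0.2]
grip_width: 0.0307
```

>>> jog_arm([
  [[0,0,0,0,0.001,0,0.3],[0,0,0,0,0.002,0,0.3]],
])

```text
time: 4.15
position: [0.573, 0.082, 0.0792]
tool_rot: [-0.019, 0.707, -0.707, 0.026]
ft_force: [-0.2, -3.0, -0.8]
grip_width: 0.0306
```

>>> jog_arm([
  [[0,0,0,0,0.001,0,0.3],[0,0,0,0,0.002,0,0.3]],
])

```text
time: 4.35
position: [0.573, 0.084, 0.0792]
tool_rot: [-0.019, 0.707, -0.707, 0.026]
ft_force: [-0.5, -2.9, 0.4]
grip_width: 0.0305
```

>>> jog_arm([
  [[0,0,0,0,0.001,0,0.3],[0,0,0,0,0.002,0,0.3]],
])

```text
time: 4.55
position: [0.573, 0.0861, 0.0792]
tool_rot: [-0.019, 0.707, -0.707, 0.026]
ft_force: [0.5, -2.8, 0.1]
grip_width: 0.0303
```

>>> jog_arm([
  [[0,0,0,0,0.001,0,0.3],[0,0,0,0,0.002,0,0.3]],
])

```text
time: 4.75
position: [0.573, 0.0882, 0.0792]
tool_rot: [-0.019, 0.707, -0.707, 0.026]
ft_force: [1.0, -2.5, -0.5]
grip_width: 0.0305
```

>>> jog_arm([
  [[0,0,0,0,0.001,0,0.3],[0,0,0,0,0.002,0,0.3]],
])

```text
time: 4.95
position: [0.573, 0.0903, 0.0792]
tool_rot: [-0.019, 0.707, -0.707, 0.026]
ft_force: [0.6, -3.0, -0.7]
grip_width: 0.0303
```

>>> jog_arm([
  [[0,0,0,0,0.001,0,0.3],[0,0,0,0,0.002,0,0.3]],
])

```text
time: 5.15
position: [0.573, 0.0926, 0.0792]
tool_rot: [-0.019, 0.707, -0.706, 0.026]
ft_force: [-0.1, -0.8, 1.0]
grip_width: 0.0303
```

```bash
python3 look.py s3
```

```text
5.15 [0.573  0.0926 0.0792] [-0.08 -0.82  1.04] 0.030285239670828315
```

View pics/s3.png

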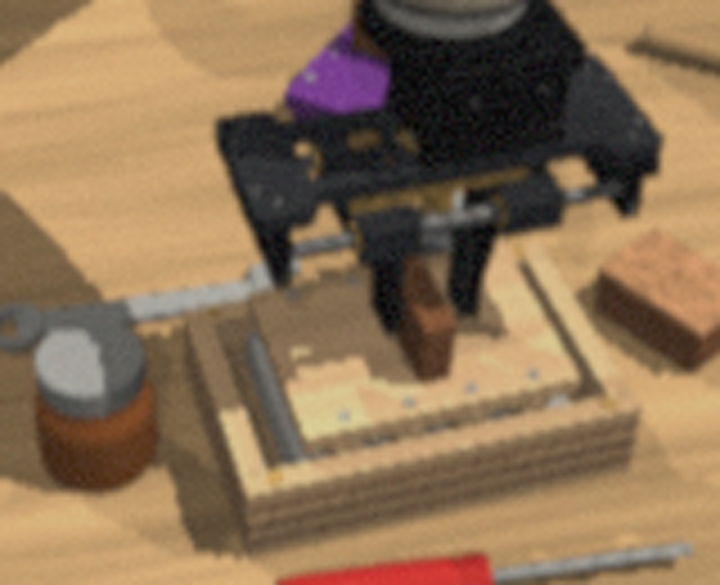

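>>> jog_arm([
  [[0,0,0,0,-0.002,0,0.3],[0,0,0,0,-0.003,0,0.3],[0,0,0,0,-0.003,0,0.3]],
])

```text
time: 5.5
position: [0.5729, 0.0901, 0.0792]
tool_rot: [-0.019, 0.707, -0.706, 0.026]
ft_force: [0.0, -0.1, -0.1]
grip_width: 0.0304
```

```bash
python3 look.py s4
```

```text
5.5 [0.5729 0.0901 0.0792] [ 0.04 -0.12 -0.13] 0.030361322225305704
```

View pics/s4.png

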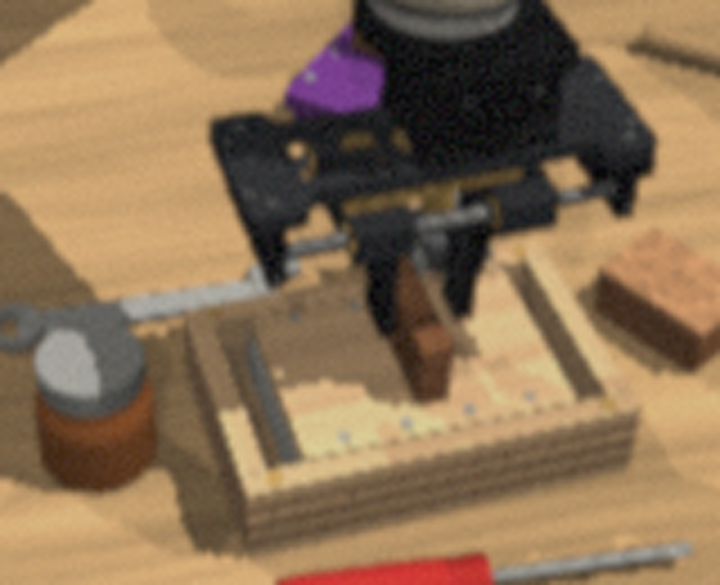

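>>> jog_arm([
  [[0,0,0,0,0,0.02,0.3],[0,0,0,0,0,0.05,0.3],[0,0,0,-0.03,0.01,0.06,0.7],[0,0,0,-0.065,0.02,0.06,1],[0,0,0,-0.1,0.032,0.06,1],[0,0,0,-0.1175,0.032,0.06,1],[0,0,0,-0.1175,0.032,0.045,1],[0,0,0,-0.1175,0.032,0.04,1]],
])

```text
time: 6.35
position: [0.4544, 0.1223, 0.1188]
tool_rot: [-0.019, 0.707, -0.706, 0.026]
ft_force: [0.6, -0.6, 0.7]
grip_width: 0.0006
```

```bash
python3 look.py s5
python3 - <<'E'
from rig import *
import cv2
im=cv2.cvtColor(camera("top"),cv2.COLOR_RGB2BGR)[100:240,120:320]
cv2.imwrite("pics/t5.png",cv2.resize(im,None,fx=4,fy=4,interpolation=cv2.INTER_CUBIC))
E
```

```text
6.35 [0.4544 0.1223 0.1188] [ 0.59 -0.56  0.68] 0.0005735250787076837
```

View pics/s5.png

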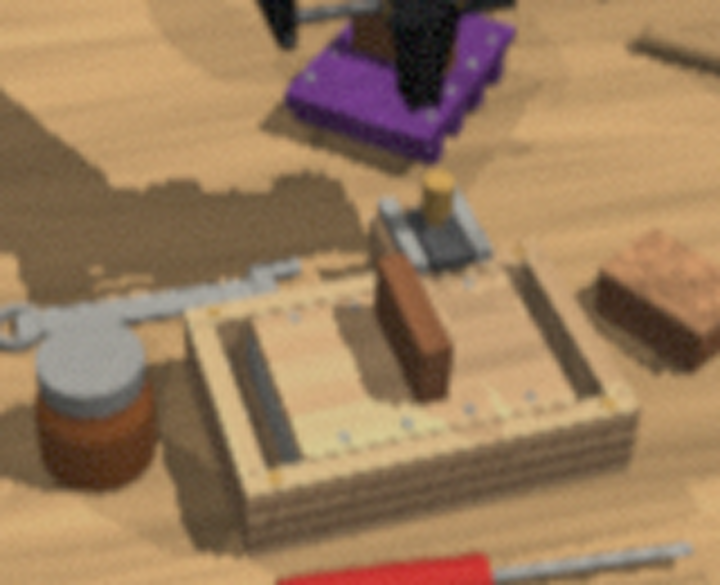

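View pics/t5.png

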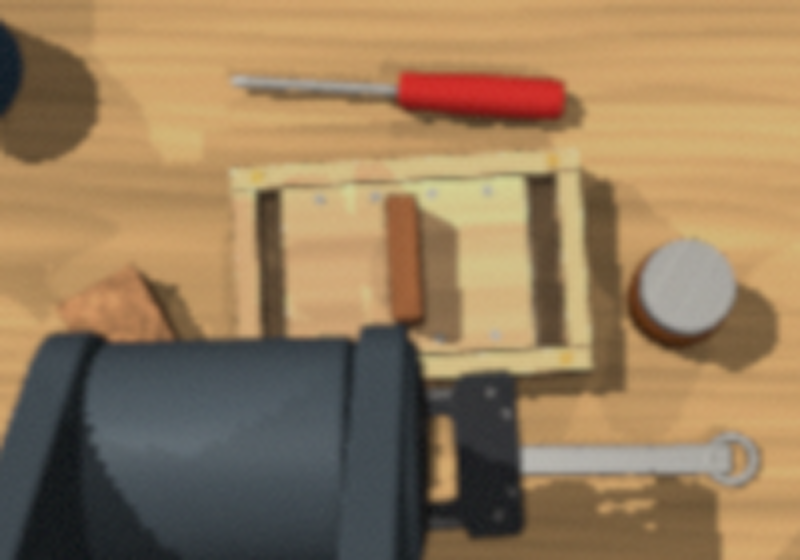

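>>> jog_arm([
  [[0,0,0,0,0,-0.02,1],[0,0,0,0,0,-0.035,1],[0,0,0,0,0,-0.043,1],[0,0,0,0.004,0,-0.043,1],[0,0,0,0.008,0,-0.043,1]],
])

```text
time: 6.95
position: [0.4644, 0.122, 0.076]
tool_rot: [-0.019, 0.707, -0.706, 0.026]
ft_force: [0.2, -0.8, 0.1]
grip_width: 0.0006
```

```bash
python3 look.py s6
```

```text
6.95 [0.4644 0.122  0.076 ] [ 0.23 -0.81  0.1 ] 0.0005661929894902364
```

View pics/s6.png

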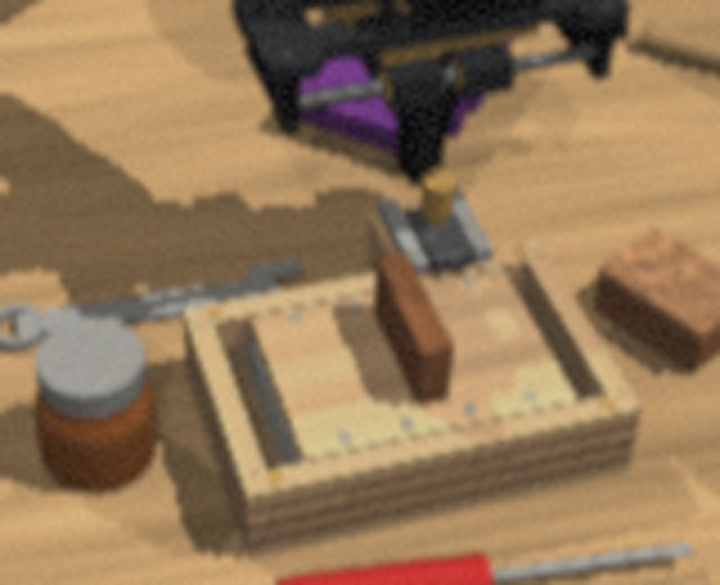

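>>> jog_arm([
  [[0,0,0,0.003,0,0,1],[0,0,0,0.006,0,0,1],[0,0,0,0.009,0.001,0,1],[0,0,0,0.012,0.001,0,1]],
])

```text
time: 7.4
position: [0.4773, 0.1231, 0.0765]
tool_rot: [-0.018, 0.707, -0.706, 0.027]
ft_force: [-2.5, -0.5, 1.0]
grip_width: 0.0008
```

>>> jog_arm([
  [[0,0,0,0.003,0,0,1],[0,0,0,0.006,0,0,1],[0,0,0,0.009,0.001,0,1],[0,0,0,0.012,0.001,0,1]],
])

```text
time: 7.8
position: [0.4894, 0.1241, 0.0764]
tool_rot: [-0.019, 0.707, -0.706, 0.026]
ft_force: [-2.1, 0.1, 0.9]
grip_width: 0.0004
```

Pushing steadily at about 2 N; going on in smaller steps until the stop.

>>> jog_arm([
  [[0,0,0,0.0015,0,0,1],[0,0,0,0.003,0,0,1]],
])

```text
time: 8.0
position: [0.4922, 0.1243, 0.0763]
tool_rot: [-0.019, 0.707, -0.706, 0.026]
ft_force: [-3.5, 1.0, 1.4]
grip_width: 0.0006
```

>>> jog_arm([
  [[0,0,0,0.001,0,0,1],[0,0,0,0.002,0,0,1]],
])

```text
time: 8.2
position: [0.4924, 0.1243, 0.0762]
tool_rot: [-0.02, 0.707, -0.706, 0.025]
ft_force: [-6.9, 0.8, 4.3]
grip_width: 0.0005
```

>>> jog_arm([
  [[0,0,0,0.002,0,0,1],[0,0,0,0.002,0,0,1]],
])

```text
time: 8.4
position: [0.4924, 0.1244, 0.0761]
tool_rot: [-0.022, 0.707, -0.706, 0.023]
ft_force: [-5.9, 1.2, 3.8]
grip_width: 0.0005
```

>>> jog_arm([
  [[0,0,0,-0.005,0,0,1],[0,0,0,-0.02,0,0,1],[0,0,0,-0.03,0,0.02,1],[0,0,0,-0.03,0,0.06,1],[0,0,0,-0.03,-0.04,0.1,1],[0,0,0,-0.03,-0.09,0.12,1],[0,0,0,-0.03,-0.14,0.12,1],[0,0,0,-0.03,-0.19,0.12,1]],
])

```text
time: 9.2
position: [0.4646, -0.059, 0.1979]
tool_rot: [0.02, -0.706, 0.707, -0.026]
ft_force: [1.4, 0.3, -0.7]
grip_width: 0.0006
```

>>> jog_arm([
  [[0,0,0,0,-0.05,0,1],[0,0,0,0,-0.1,0,1],[0,0,0,0,-0.13,0,1],[0,0,0,0,-0.13,0,1]],
])

```text
time: 9.6
position: [0.4667, -0.1951, 0.1987]
tool_rot: [0.016, -0.704, 0.709, -0.026]
ft_force: [0.5, -0.0, -0.3]
grip_width: 0.0004
```

```bash
python3 look.py s7
python3 - <<'E'
from rig import *
import cv2
im=cv2.cvtColor(camera("top"),cv2.COLOR_RGB2BGR)[100:240,120:320]
cv2.imwrite("pics/t7r.png",im)
cv2.imwrite("pics/t7.png",cv2.resize(im,None,fx=4,fy=4,interpolation=cv2.INTER_CUBIC))
E
```

```text
9.6 [ 0.4667 -0.1951  0.1987] [ 0.45 -0.05 -0.3 ] 0.00035961235212467207
```

View pics/s7.png

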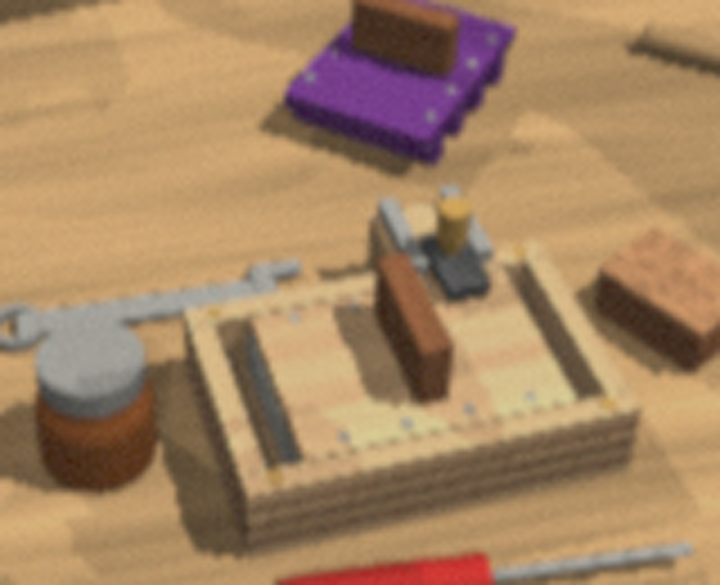

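View pics/t7.png

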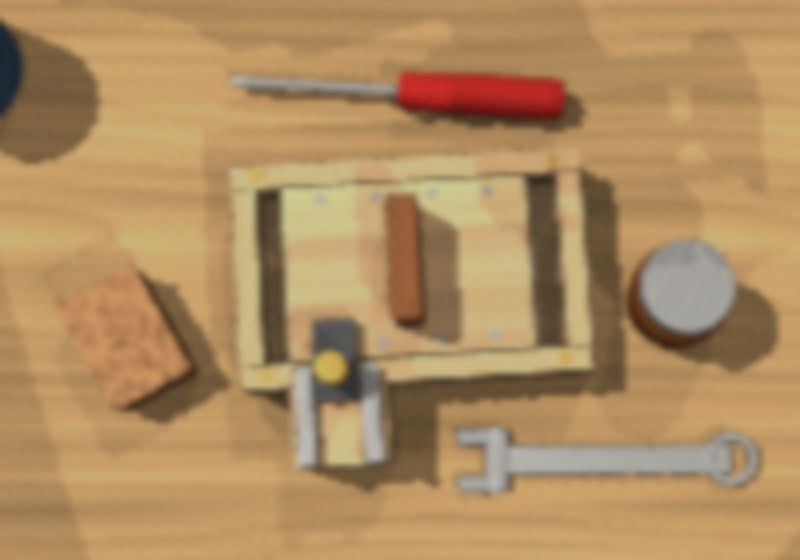

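Run:
```python
from h import *
import cv2
th=np.radians(3.6);ex=np.array([np.cos(th),np.sin(th)]);ey=np.array([-ex[1],ex[0]]);C=np.array([.570,.0845])
def rk(n,u,v,z): d=ray(n,u,v,z)[:2]-C; return (d@ex*1e3,d@ey*1e3)
f=lambda x,y:(x/4-.375+120,y/4-.375+100)
for p in [(313,320),(356,318)]: print("tip",rk("top",*f(*p),.060))
print("tip before", [rk("top",*f(*p),.060) for p in [(313,363),(358,361)]])
hsv=cv2.cvtColor(cv2.imread("pics/t7r.png"),cv2.COLOR_BGR2HSV); m=cv2.inRange(hsv,(18,150,100),(28,255,255)); m[:84]=0;m[100:]=0;m[:,:75]=0;m[:,90:]=0
v,u=np.nonzero(m); print(len(u),rk("top",u.mean()+120,v.mean()+100,.09))
for p in [(387,195),(415,195),(423,322),(396,323)]: print("bat",rk("top",*f(*p),.088))
```

```text
tip (np.float64(-27.184077942971605), np.float64(56.55511355453754))
tip (np.float64(-27.632183336251668), np.float64(32.51509991224579))
tip before [(np.float64(-51.36274742084521), np.float64(57.89309330623209)), (np.float64(-51.91027375422232), np.float64(32.80820518237642))]
5 (np.float64(-60.60386381996245), np.float64(40.053019380072456))
bat (np.float64(35.35603678310934), np.float64(9.4822464298744))
bat (np.float64(34.39607869634206), np.float64(-5.779240677692763))
bat (np.float64(-35.794728219605105), np.float64(-5.77878872333744))
bat (np.float64(-35.37958586629358), np.float64(8.852433919892833))
```

Run:
```python
from rig import *
print(hand_in())
```

```text
the job is handed in; nothing more can be done
None
```

The cover is seated in the rack, the bolt is locked over its edge, and the job is handed in at about 9.7 s on the robot's clock. The hand-in reported no verdict.

- **Seating:** I straddled the batten with the fingers loosely open and slid the cover along the rack's +y with about 3 N. At roughly 14 mm of travel the force fell off and the cover dropped. The last pictures show the plate flush with the walls and the batten about 1 to 2 mm on the +y side of the rack's centre.
- **Bolt:** I pushed the knob at about 2 N until it stopped; the force there rose to about 7 N. The bolt tip measures 27.4 mm from the rack's centre line, against an expected 28 mm when fully in, so about 22 to 23 mm over the cover.
- **Other things:** The screwdriver, sanding block and jar are unmoved in the last pictures. The arm ended clear of everything.
- **A check that disagreed:** The colour mask for the knob's final position caught only 5 pixels and put it at x = -61 mm and y = 40 mm. I did not use it; the bolt tip's edges and the force at the stop were used instead.

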